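Bring the T-bolt to the fixture and clamp it

ROBOT

A 7-joint arm with a two-finger parallel gripper is mounted at the origin on a cart in front of the work surface, level with it; the furniture and walls round the work are solid. World frame = base frame: x ahead of the robot, y to its left, z up, the work surface at z = 0. Lengths are in m, angles in rad, forces in N, time in s.
With the tool pointing down it reaches from about 0.4 to 0.85 m from the base axis. Payload 6.9 kg.
Tool frame: the origin (TCP) lies on the front face of the gripper's body, between the roots of the fingers; the fingertips stand 73 mm ahead of it and the grasp point (between the pads) lies 54 mm ahead of it; z points along the fingers, y is the direction in which the jaws open and shut (so a half turn about z gives the same grasp; the last joint's range is limited). The gripper opens to 85 mm and grips with 20 to 120 N. Pads are 22 mm wide; open, the fingers measure 114 mm over their backs; the gripper's body (76 mm by 85 mm) begins 54 mm behind the grasp point. The pads swing forward as they close: fully open they stand 13 mm farther back than shut.
Start: joints at [1.222, 0.507, -0.238, 1.5, 0.126, 1.149, -0.155], TCP at [0.275, -0.561, 0.304] pointing down, gripper open.
Joint ranges: [-3.08, 3.08], [-0.24, 2.05], [-1.43, 1.35], [0, 2.5], [-1.52, 4.66], [0.17, 1.96], [-2.89, 2.89]. Speed limits (rad/s): [2.39, 2.39, 3.14, 3.14, 3.14, 3.14, 3.14].

INTERFACE

Orientations are given as a unit quaternion [w, x, y, z].
In Python, from station import r, eyes gives the robot as it stands.
- The arm moves only by the shell command python3 -m inch 'ROWS' [FORCE]. ROWS is JSON, a list of rows, each a list of 5 numbers: the opening, from 0 (shut) to 1 (fully open), then the shift along the tool's x, y, z in m, then the turn about the tool's z in rad. In form: [[jaw, x, y, z, roll], ...]. A call has 1 to 12 rows; each row is the pose to reach, as a shift and turn from the pose commanded when the call began, along the tool's axes at that moment; what a row does not reach only later rows make up. A row lasts 1/10 s, in which the tool goes at most 50 mm and 8.59 degrees, less where a joint would pass 70% of its speed; a pose out of reach is approached as far as the arm can. A call with a gripper value outside its range is refused whole. The fingers move at their own pace and stop on an object; FORCE is the grip in N (left out, the last holds). Time passes only in rows, so rows that repeat a pose let the fingers close. It gives the time, the measured TCP pose, the force and the opening at its end, in the units of the state.
- r.get_state(): the state, without advancing time (a new reading comes with each control period).
- eyes.camera(name): name is "scene" or "side" or "wrist"; returns (picture, depth): 480x640x3 uint8, red, green, blue; 480x640 float32, m along the optical axis (not along the pixel's ray), 0 where there is no reading.
- eyes.camera_params(name): a dict with "fx", "fy", "cx", "cy" (pixels), "k1" (the pictures are not rectified: a ray, as slopes to the right and down, at radius r is drawn at 1 + k1 r^2 times it, then the intrinsics apply), "rvec" (rotation vector, rad) and "tvec" (3), from world to camera coordinates, as OpenCV has them. Camera axes: x right, y down, z forward; pixel columns grow to the right and rows downward; lengths in m; the calibration is good to about 2 mm. A picture is of the moment at which its call begins: read the wrist's pose just before it. camera_params takes no time and is no camera call; for the wrist camera it gives the pose at the moment of the call.
- r.sign_off(): hands the job in, once; it reports no verdict.
The state is a dict: "t": time; "joint_pos": joint angles; "dq": joint speeds; "effort": joint torques, N m; "ee_pos": TCP position; "orientation": TCP orientation; "wrist_force": force on the tool from outside, world axes, zero at the start; "ft_torque": the same for the moment, N m; "finger_gap": finger opening in m.
Only numpy, scipy, OpenCV 4.12 (cv2) and the standard library are available. Lean on these libraries where they do the work, as an engineer would, in place of code of your own. Each camera call takes 0.05 s, during which the arm holds its last target. There are 200 camera calls.

TASK

Clamp the weld fixture down with the T-bolt that stands crooked in the loading pocket of the T-slot plate. Turn it until its head lies square with the slot, and with the nut still loose slide it along the slot fully home into the fork of the fixture. Then swing the nut's red-knobbed lever clockwise (seen from above) until the nut is hard down on the fixture, and leave the things lying around the plate where they are.

Things in the scene. Friction and masses are not known exactly. Their poses are not given: they have to be found in the camera images.
- slot_plate: Fixed grey steel T-slot plate on the worktop, 250 x 90 x 22 mm. Origin: centre of its underside; x along the slot from the loading pocket towards the fixture, z up. Slot on the centre line: floor 5 mm above the underside, undercut 23 mm wide and 9 mm high, mouth 15 mm wide between 8 mm thick lips. Lightly oiled (friction about 0.25). The bolt's head is wholly under the lips past x = -12 mm.
- pocket (a point): Middle of the loading pocket on the slot floor, 85 mm on the -x side of the plate's origin. The pocket is 48 x 48 mm and open above; from 24 to 54 mm ahead of this point its side walls taper evenly into the slot, and there the lips begin.
- t_bolt: Loose steel T-bolt, 0.28 kg, standing in the pocket. Origin: centre of the head's underside, on the bolt's axis, 5 mm above the worktop; z up the stud, x along the head's long side. Head 38 x 20 x 8 mm; stud 11 mm thick, 54 mm tall in all. The head enters the slot only with its x within about 0.1 rad of the plate's x, either way round; it starts 0.6 to 1.2 rad off, clockwise from above.
- flange (a point): Centre of the loose nut's steel flange, on the bolt's axis: 30 mm in diameter, 5 mm thick, about 33 mm above the worktop (2 mm clear of the fixture's top). A place to push the bolt along; pushed higher up it may tip. Above the flange a black hub, 22 mm in diameter, to 52 mm above the worktop. Nut and lever weigh 0.08 kg.
- clamp_nut (a joint): Nut angle on the bolt (rad): 0 to 0.2 loose, grows clockwise from above, stop at 1.6. At 0 the lever points along the bolt's +y. Friction 0.12 N m: in the pocket the bolt turns along with the lever, in the slot only the nut turns. Sinks 2.4 mm per rad: in the fork it touches the fixture at about 0.85, lifts the head against the lips by about 1.25, then stiffens; tight at 1.4 or more. Stays put.
- lever_knob (a point): Middle of the red upright knob at the end of the nut's lever: 16 mm in diameter, 32 mm tall, 55 mm from the bolt's axis, about 64 mm above the worktop while the nut is loose; under it only the lever's 10 mm bar. Meant to be pushed sideways.
- fixture: Dark steel weld fixture plate, 6 mm thick, fixed on top of the T-slot plate, axes as the plate's. Origin: on its underside (22 mm up), where the bolt's axis lies when the stud is home in the fork. Fork 15 mm wide, open towards the pocket, flared from 14 to 30 mm before the origin; the plate reaches 95 mm beyond the origin, 80 mm wide. A gusset and a low fence on it stay below 45 mm above the worktop.
- tip_box_mid (a point): Centre of an orange plastic box with a black lid, 44 x 64 x 26 mm, a bystander.
- box_tube_mid (a point): Centre of a rusty square tube offcut, 30 x 60 x 30 mm, a bystander.
- long_bolt_mid (a point): Centre of a grey hex bolt standing upright on its head, 20 mm across, 54 mm tall, a bystander.
Mind the look-alikes: they are no part of the job. What is shaped like the t_bolt but yellow is not meant.

How it is judged:
On the way, in this order (a step that is already met when the one before it is completed fails the run):
1. the bolt is square and upright with its head wholly under the slot's lips, the nut still loose (angle between the x axis of t_bolt and the x axis of slot_plate, either way round below 0.15 rad and angle between t_bolt's own z axis and vertical below 0.12 rad and height (world z) of t_bolt below 0.011 m and x of t_bolt in the frame of slot_plate above -0.012 m and value of joint clamp_nut below 0.7 rad), for 0.05 s.
2. the bolt is home in the fork of the fixture, the nut still loose (angle between the x axis of t_bolt and the x axis of slot_plate, either way round below 0.15 rad and angle between t_bolt's own z axis and vertical below 0.12 rad and height (world z) of t_bolt below 0.011 m and horizontal distance between t_bolt and fixture below 0.005 m and value of joint clamp_nut below 0.7 rad), for 0.2 s.
At the end, for the whole second after the job is handed in: The T-bolt stands upright with its head square in the slot (within 0.15 rad), its axis within 5 mm of the bottom of the fork, the nut turned at least 1.25 rad and pressing on the fixture with more than 8 N, at rest (angle between the x axis of t_bolt and the x axis of slot_plate, either way round below 0.15 rad and angle between t_bolt's own z axis and vertical below 0.12 rad and height (world z) of t_bolt below 0.011 m and horizontal distance between t_bolt and fixture below 0.005 m and value of joint clamp_nut above 1.25 rad and contact force between t_bolt and fixture above 8 N and linear speed of t_bolt below 0.02 m/s); the robot touches nothing.
It fails at once if the T-bolt is knocked over (angle between t_bolt's own z axis and vertical above 0.7 rad).
It fails at once if the orange box is moved more than 3 cm or knocked over (distance of tip_box_mid from where it was at the start of the episode above 0.03 m or angle between tip_box_mid's own z axis and vertical above 0.5 rad).
It fails at once if the tube offcut is moved more than 3 cm or knocked over (distance of box_tube_mid from where it was at the start of the episode above 0.03 m or angle between box_tube_mid's own z axis and vertical above 0.5 rad).
It fails at once if the hex bolt is moved more than 3 cm or knocked over (distance of long_bolt_mid from where it was at the start of the episode above 0.03 m or angle between long_bolt_mid's own z axis and vertical above 0.5 rad).
It also fails if it takes over 72 s, if anything falls off the work surface, if the arm or the gripper's body presses on something with over 40 N, if the wrist force passes 120 N, or if a joint passes its speed limit or range.

## Working session

There is one attempt and no reset: what is moved stays moved. The work goes in short steps, Python scripts to look and compute and a shell command to move; the robot and the scene stay as the last step left them, time stands still between calls to the robot, and variables do not carry over. Pictures are saved under pics/ and viewed, about 8 in all and at most 12, crops included, and the job is handed in when it is done.

```bash
ls; mkdir -p pics
cat > h.py <<'E'
import numpy as np, cv2
from station import r, eyes
from scipy.spatial.transform import Rotation as R
def snap(n,f=None):
    p=eyes.camera_params(n); im,d=eyes.camera(n)
    if f: cv2.imwrite('pics/'+f,im[:,:,::-1])
    return p,im,d
def K(p): return np.array([[p['fx'],0,p['cx']],[0,p['fy'],p['cy']],[0,0,1.]]),np.array([p['k1'],0,0,0.])
def ray(p,uv):
    k,d=K(p); s=cv2.undistortPoints(np.array(uv,float).reshape(-1,1,2),k,d).reshape(-1,2)
    M=cv2.Rodrigues(np.array(p['rvec'],float))[0]
    return -M.T@np.array(p['tvec'],float).ravel(), np.c_[s,np.ones(len(s))]@M
def plane(p,uv,z):
    c,v=ray(p,uv); return c+v*((z-c[2])/v[:,2])[:,None]
def cloud(p,d):
    v,u=np.nonzero(d>0); c,w=ray(p,np.c_[u,v]); return c+w*d[v,u][:,None],np.c_[u,v]
def proj(p,X):
    k,d=K(p); return cv2.projectPoints(np.array(X,float).reshape(-1,1,3),np.array(p['rvec'],float),np.array(p['tvec'],float),k,d)[0].reshape(-1,2)
def tool():
    s=r.get_state(); q=np.array(s['orientation']); return s,np.array(s['ee_pos']),R.from_quat(np.r_[q[1:],q[0]])
E
python3 - <<'E'
from h import *
s,p,q=tool(); print(s['t'],p,q.as_matrix().round(3),s['finger_gap'])
a=snap('scene','scene1.png');b=snap('side','side1.png')
for x in(a,b):
    X,_=cloud(x[0],x[2]);print(x[0],(x[2]>0).mean(), ray(x[0],[[320,240]]))
E
```

```text
pics
0.0 [ 0.27432898 -0.56117099  0.30302891] [[ 0.898  0.439 -0.001]
 [ 0.439 -0.898  0.002]
 [-0.    -0.002 -1.   ]] 0.08531597512797316
{'fx': 598.6718828885146, 'fy': 598.6718828885146, 'cx': 321.3573609872449, 'cy': 238.84933670798227, 'k1': -0.09909449525535204, 'rvec': array([ 1.39913517, -2.18637908,  0.88255182]), 'tvec': array([0.15765585, 0.45709354, 0.60864741])} 0.9958626302083333 (array([-0.01465016,  0.18482665,  0.75489471]), array([[ 0.62577224, -0.29182652, -0.72336382]]))
{'fx': 487.71369041582085, 'fy': 487.71369041582085, 'cx': 324.052441544274, 'cy': 240.7757707656696, 'k1': -0.09595625648048331, 'rvec': array([ 2.31580523e+00, -2.72480439e-02, -6.05204517e-04]), 'tvec': array([-0.57349532,  0.00592005,  0.95269938])} 0.9958365885416667 (array([ 0.56565963, -0.70736365,  0.64516191]), array([[-6.67800348e-05,  7.36168070e-01, -6.76851638e-01]]))
```

View pics/scene1.png

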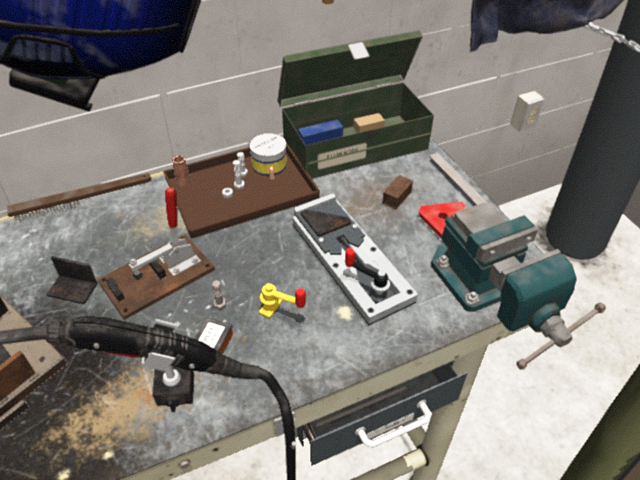

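View pics/side1.png

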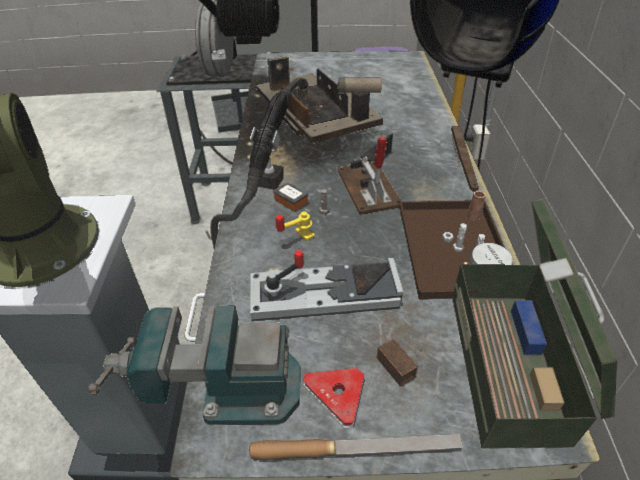

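The scene view shows the plate around (355,255). The steel bolt stands in its pocket at (380,283) with its red knob at (349,257), so this is the one meant. The look-alike is the yellow bolt at (270,300). Bystanders are the orange box (213,335), the hex bolt (218,295) and the tube (398,190). In the side view the bolt is at (271,288) with its knob at (299,259), the yellow one is at (303,222), and the fixture is at the right end (+x).

Run:
```python
from h import *
def run(n,roi,kroi):
    p,im,d=snap(n); X,uv=cloud(p,d)
    u0,v0,u1,v1=roi
    inr=(uv[:,0]>u0)&(uv[:,0]<u1)&(uv[:,1]>v0)&(uv[:,1]<v1)
    m=inr&(X[:,2]>.015)&(X[:,2]<.034)
    mask=np.zeros((480,640),np.uint8); mask[uv[m,1],uv[m,0]]=255
    P=X[m]; print(n,len(P),np.percentile(P[:,2],[5,25,50,75,95]).round(4))
    # largest component in a topdown grid
    g=np.zeros((600,900),np.uint8); ij=((P[:,:2]-[0.2,-0.5])*1000).astype(int)
    ok=(ij>=0).all(1)&(ij[:,0]<900)&(ij[:,1]<600); g[ij[ok,1],ij[ok,0]]=255
    g=cv2.morphologyEx(g,cv2.MORPH_CLOSE,np.ones((9,9)))
    g=cv2.morphologyEx(g,cv2.MORPH_OPEN,np.ones((15,15)))
    c=max(cv2.findContours(g,0,2)[0],key=cv2.contourArea)
    rr=cv2.minAreaRect(c); print('rect',np.array(rr[0])/1000+[.2,-.5],rr[1],rr[2])
    hsv=cv2.cvtColor(im,cv2.COLOR_RGB2HSV)
    red=((hsv[...,0]<8)|(hsv[...,0]>172))&(hsv[...,1]>150)&(hsv[...,2]>60)
    k=np.zeros_like(red); u0,v0,u1,v1=kroi; k[v0:v1,u0:u1]=1; red&=k
    v,u=np.nonzero(red); print('red px',len(u),u.mean(),v.mean(),u.min(),u.max(),v.min(),v.max())
    print('knob at z=.064',plane(p,[[u.mean(),v.mean()]],.064))
    # hub top: points 0.046..0.056 dark within plate
    return p
ps=run('scene',(285,185,425,325),(335,240,362,275))
pd=run('side',(240,250,410,325),(285,245,312,272))
print('hub', plane(ps,[[380,283]],.045),plane(pd,[[271,288]],.045))
a=cv2.imread('pics/scene1.png')[185:325,285:425]; b=cv2.imread('pics/side1.png')[240:330,240:410]
a=cv2.resize(a,(400,400),interpolation=2); b=cv2.resize(b,(400,212),interpolation=2)
o=np.zeros((400,800,3),np.uint8);o[:,:400]=a;o[:212,400:]=b
cv2.imwrite('pics/crop1.png',o)
```

```text
scene 5460 [0.0177 0.0211 0.0229 0.0279 0.033 ]
rect [ 0.56842841 -0.1464552 ] (249.47860717773438, 92.24561309814453) 4.844000339508057
red px 145 349.7586206896552 256.63448275862066 346 354 248 265
knob at z=.064 [[ 0.53130016 -0.12097865  0.064     ]]
side 4746 [0.0178 0.0212 0.0228 0.0278 0.0332]
rect [ 0.56613855 -0.14689026] (244.36083984375, 93.16297912597656) 4.68589973449707
red px 114 298.6842105263158 258.14912280701753 295 302 250 267
knob at z=.064 [[ 0.52889463 -0.11961571  0.064     ]]
hub [[ 0.47812251 -0.14709434  0.045     ]] [[ 0.48330254 -0.16904853  0.045     ]]
```

View pics/crop1.png

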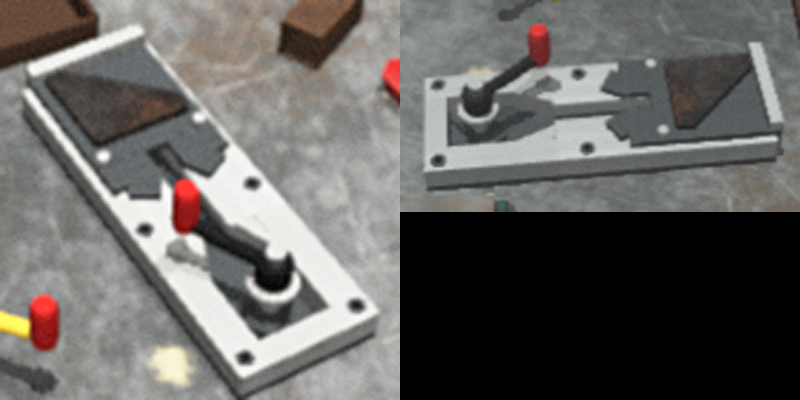

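```bash
python3 -m inch '[[1,0.18,-0.137,0,0],[1,0.18,-0.137,0,0],[1,0.18,-0.137,0,0],[1,0.18,-0.137,0,0],[1,0.18,-0.137,0,0],[1,0.18,-0.137,0,0],[1,0.18,-0.137,0,0],[1,0.18,-0.137,0,0]]'; python3 -c "
from h import *
s,p,q=tool();print(s['joint_pos'],p,q.as_matrix().round(3));print(ray(eyes.camera_params('wrist'),[[320,240],[320,100],[500,240]]))"
```

```text
t: 1.0
ee_pos: [0.3753, -0.3606, 0.3037]
orientation: [0.0, 0.974, 0.225, -0.0]
wrist_force: [-0.5, -0.8, -0.2]
finger_gap: 0.0855
[ 0.92359609  0.34932245 -0.28678311  1.77263998  0.11360164  1.03582744
 -0.52269267] [ 0.37529848 -0.3605644   0.30374301] [[ 0.899  0.438 -0.001]
 [ 0.438 -0.899 -0.   ]
 [-0.001  0.    -1.   ]]
(array([ 0.44930455, -0.32455364,  0.37395688]), array([[-0.28340023, -0.14560642, -0.9479066 ],
       [ 0.04751616,  0.01533419, -1.07197033],
       [-0.06389383, -0.59663785, -0.94771588]]))
```

```bash
python3 -m inch '[[1,0.187,-0.139,0.05,-0.15],[1,0.187,-0.139,0.05,-0.15],[1,0.187,-0.139,0.05,-0.15],[1,0.187,-0.139,0.05,-0.15],[1,0.187,-0.139,0.05,-0.15],[1,0.187,-0.139,0.05,-0.15],[1,0.187,-0.139,0.05,-0.15],[1,0.187,-0.139,0.05,-0.15]]'
python3 - <<'E'
from h import *
p,im,d=snap('wrist','w1.png')
hsv=cv2.cvtColor(im,cv2.COLOR_RGB2HSV)
red=((hsv[...,0]<8)|(hsv[...,0]>172))&(hsv[...,1]>150)&(hsv[...,2]>60)
n,l,st,ce=cv2.connectedComponentsWithStats(red.astype(np.uint8))
for i in range(1,n):
    if st[i,4]>100: print(ce[i],st[i],plane(p,[ce[i]],.064))
s,q,_=tool();print(q,proj(p,[[.483,-.1535,.033],[.483,-.1535,.059]]))
E
```

```text
t: 1.8
ee_pos: [0.4825, -0.1545, 0.2538]
orientation: [0.0, 0.955, 0.296, -0.0]
wrist_force: [-0.5, 0.3, 0.1]
finger_gap: 0.0854
[166.8314239  117.55646481] [151 107  33  22 611] [[ 0.49287782 -0.02202445  0.064     ]]
[316.31372549 156.31617647] [306 144  21  25 408] [[ 0.52897543 -0.12161296  0.064     ]]
[544.87703804 232.27128623] [ 494  189  100   81 4416] [[ 0.58169028 -0.29709128  0.064     ]]
[ 0.48241977 -0.15455009  0.25391213] [[316.81071213 221.16090519]
 [316.76260001 230.33981391]]
```

View pics/w1.png

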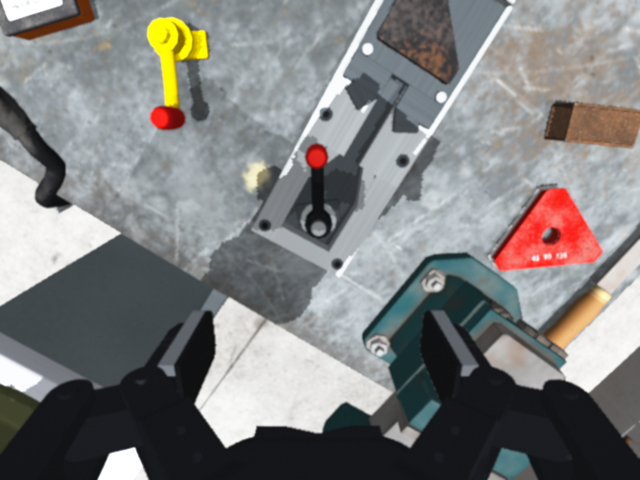

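Run:
```python
from h import *
p,im,d=snap('wrist')
print(plane(p,[[319,222]],.033),plane(p,[[318,228]],.059))
s,q,_=tool();print(q,_.as_matrix().round(3),s['joint_pos'])
b=np.array([.484,-.154])
for n in('scene','side','wrist'):
    P,im,d=snap(n);X,uv=cloud(P,d)
    if n=='wrist': m=(uv[:,1]<300)|((uv[:,0]>360)&(uv[:,0]<420)); X=X[m]
    L=(X-q)@_.as_matrix()
    for z in(.03,.06,.1,.15):
        m=(X[:,2]>z)&(X[:,2]<.2)&(np.hypot(*(X[:,:2]-b).T)<.3)&(np.hypot(*(X[:,:2]-b).T)>.07)&(abs(X[:,1]+.15)>.06)
        if m.sum():
            D=np.hypot(*(X[m,:2]-b).T); i=D.argmin(); print(n,z,m.sum(),'nearest',D[i].round(3),X[m][i].round(3),L[m][i].round(3))
```

```text
[[ 0.48341176 -0.1554816   0.033     ]] [[ 0.48504161 -0.1532951   0.059     ]]
[ 0.48242424 -0.15436891  0.25396291] [[ 0.825  0.566 -0.   ]
 [ 0.566 -0.825 -0.001]
 [-0.001  0.    -1.   ]] [ 0.52689247  0.38760197 -0.37266684  1.88049882  0.17676089  0.90543165
 -0.8997509 ]
scene 0.03 9526 nearest 0.119 [ 0.491 -0.273  0.031] [-0.06   0.103  0.223]
scene 0.06 7471 nearest 0.122 [ 0.446 -0.27   0.122] [-0.095  0.075  0.132]
scene 0.1 4284 nearest 0.122 [ 0.446 -0.27   0.122] [-0.095  0.075  0.132]
side 0.03 13093 nearest 0.125 [ 0.446 -0.273  0.114] [-0.097  0.077  0.14 ]
side 0.06 11361 nearest 0.125 [ 0.446 -0.273  0.114] [-0.097  0.077  0.14 ]
side 0.1 7375 nearest 0.125 [ 0.446 -0.273  0.114] [-0.097  0.077  0.14 ]
wrist 0.03 10278 nearest 0.121 [ 0.494 -0.275  0.031] [-0.058  0.106  0.223]
wrist 0.06 3393 nearest 0.123 [ 0.444 -0.27   0.109] [-0.097  0.073  0.145]
wrist 0.1 1204 nearest 0.123 [ 0.444 -0.27   0.109] [-0.097  0.073  0.145]
```

```bash
python3 -m inch '[[0.6,0.001,0.001,0.05,0],[0.6,0.001,0.001,0.1,0],[0.6,0.001,0.001,0.14,0],[0.6,0.001,0.001,0.152,0],[0.6,0.001,0.001,0.152,0],[0.6,0.001,0.001,0.152,0],[0.6,0.001,0.001,0.152,0]]' 30
python3 - <<'E'
from h import *
p,im,d=snap('wrist','w2.png'); print(plane(p,[[320,240]],.033))
E
```

```text
t: 2.75
ee_pos: [0.4855, -0.1529, 0.1038]
orientation: [0.001, 0.955, 0.298, 0.001]
wrist_force: [0.3, -0.3, -0.6]
finger_gap: 0.0513
[[ 0.51509233 -0.13400117  0.033     ]]
```

View pics/w2.png

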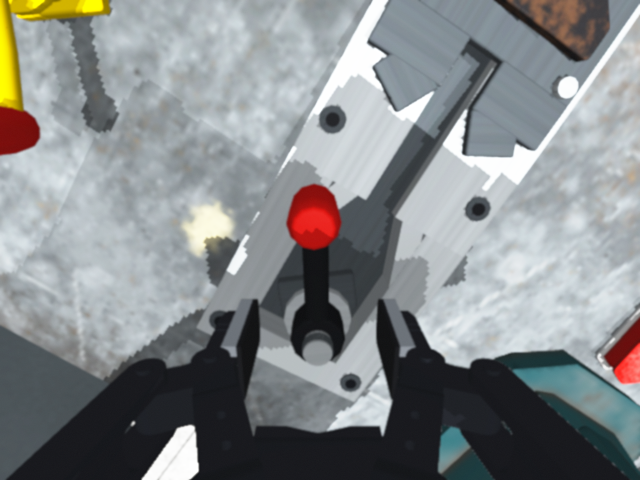

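Bolt sits centred between the jaws (flange at (318,318), fingers at 248 and 390). Closing.

```bash
python3 -m inch '[[0.3,0,0,0.001,0],[0.2,0,0,0.001,0],[0.1,0,0,0.001,0],[0,0,0,0.001,0],[0,0,0,0.001,0],[0,0,0,0.001,0]]' 30
```

```text
t: 3.4
ee_pos: [0.4849, -0.1528, 0.102]
orientation: [0.001, 0.955, 0.298, 0.001]
wrist_force: [-1.6, -0.2, 8.3]
finger_gap: 0.0278
```

```bash
python3 -m inch '[[0,0,0,0,-0.1],[0,0,0,0,-0.22],[0,0,0,0,-0.34],[0,0,0,0,-0.46],[0,0,0,0,-0.58],[0,0,0,0,-0.7],[0,0,0,0,-0.82],[0,0,0,0,-0.92],[0,0,0,0,-0.99],[0,0,0,0,-0.99],[0,0,0,0,-0.99]]'
python3 - <<'E'
from h import *
p,im,d=snap('scene'); q,im2,d2=snap('wrist')
a=cv2.resize(im[215:325,330:425],(400,463),interpolation=2)
b=cv2.resize(im2[120:420,180:460],(400,429),interpolation=2)
o=np.zeros((470,800,3),np.uint8);o[:463,:400]=a;o[:429,400:]=b
cv2.imwrite('pics/c2.png',o[:,:,::-1]);_,e,t=tool();print(e,t.as_matrix().round(3))
E
```

```text
t: 4.5
ee_pos: [0.4853, -0.1528, 0.102]
orientation: [0.001, 0.699, 0.716, 0.001]
wrist_force: [-1.0, 1.0, 7.7]
finger_gap: 0.0279
[ 0.48527022 -0.1527943   0.10201561] [[-0.024  1.     0.003]
 [ 1.     0.024 -0.001]
 [-0.001  0.002 -1.   ]]
```

View pics/c2.png

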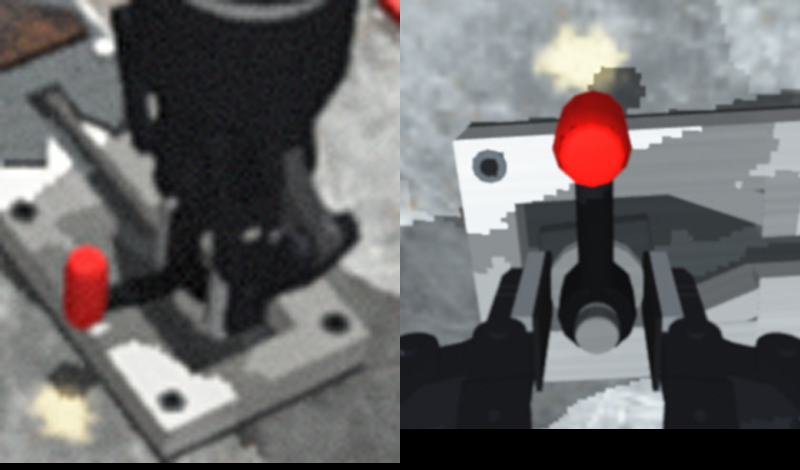

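Run:
```python
from h import *
q,im,d=snap('wrist')
c=im[190:310,225:415]; c=np.clip(c.astype(float)*2.2,0,255).astype(np.uint8)
c=cv2.resize(c,None,fx=4,fy=4,interpolation=2)
# expected plate-axis direction at head top z=.013, 10mm to +y side, for reference
y=np.radians(4.8);ex=np.array([np.cos(y),np.sin(y),0]);ey=np.array([-np.sin(y),np.cos(y),0])
b=np.array([.484,-.1535,.013])
for s in(-.019,.019):print((proj(q,[b+s*ex+.01*ey])-[225,190])*4)
cv2.imwrite('pics/c3.png',c[:,:,::-1])
```

```text
[[194.77496587 361.73251895]]
[[510.37914278 343.99557199]]
```

View pics/c3.png

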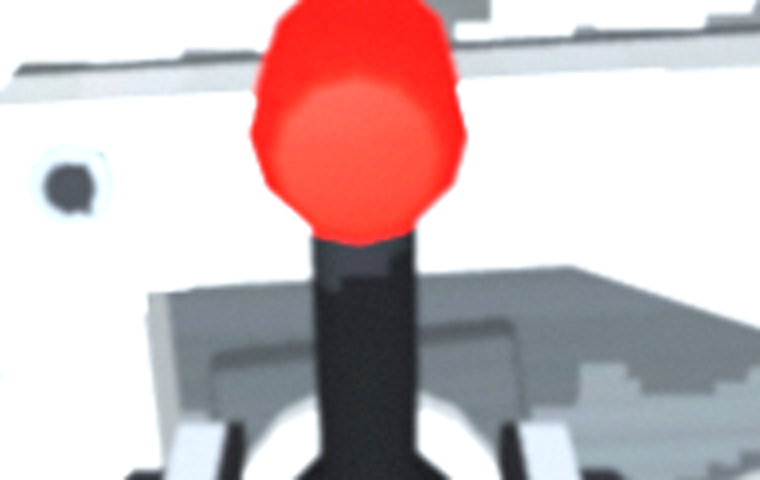

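Run:
```python
from h import *
q=eyes.camera_params('wrist')
y=np.radians(4.8);ex=np.array([np.cos(y),np.sin(y),0]);ey=np.array([-np.sin(y),np.cos(y),0]);C=np.array([.567,-.1467,0])
for n,px,z in(('wall',[[160,291],[570,267]],.022),('head',[[215,357],[510,322]],.013),('flange',[[372,470]],.0355)):
    X=plane(q,np.array(px)/4+[225,190],z)-C; print(n,(X@ex).round(4),(X@ey).round(4))
```

```text
wall [-0.1039 -0.0581] [0.0232 0.0232]
head [-0.0998 -0.0642] [0.0106 0.013 ]
flange [-0.0812] [0.0067]
```

```bash
python3 -m inch '[[0,-0.001,0,0,0.03],[0,-0.0015,0,0,0.06],[0,-0.001,0.008,0,0.06],[0,-0.0005,0.016,0,0.06],[0,0,0.024,0,0.06],[0,0.0003,0.03,0,0.06],[0,0.0006,0.035,0,0.06],[0,0.0006,0.035,0,0.06]]'; python3 -m inch '[[0,0.0,0.005,0,0],[0,0.0,0.01,0,0],[0,0,0.015,0,0],[0,0,0.015,0,0]]'
```

```text
t: 5.45
ee_pos: [0.52, -0.1514, 0.102]
orientation: [0.001, 0.72, 0.694, 0.0]
wrist_force: [-1.7, -0.8, 9.5]
finger_gap: 0.0275
t: 5.85
ee_pos: [0.5345, -0.1508, 0.102]
orientation: [0.0, 0.719, 0.694, 0.0]
wrist_force: [-3.2, 3.0, 10.0]
finger_gap: 0.0276
```

```bash
python3 -m inch '[[0,0.0015,0.005,0,0],[0,0.0021,0.01,0,0],[0,0.0026,0.015,0,0],[0,0.0032,0.02,0,0],[0,0.0038,0.025,0,0],[0,0.0044,0.03,0,0],[0,0.0044,0.03,0,0]]'
python3 - <<'E'
from h import *
q,im,d=snap('wrist')
s,p,t=tool();print(p,t.as_matrix().round(3))
c=im[150:330,200:440]; c=np.clip(c.astype(float)*1.7,0,255).astype(np.uint8)
cv2.imwrite('pics/c4.png',cv2.resize(c,None,fx=3,fy=3,interpolation=2)[:,:,::-1])
E
```

```text
t: 6.55
ee_pos: [0.5649, -0.1479, 0.102]
orientation: [0.0, 0.72, 0.694, 0.0]
wrist_force: [-1.5, 1.9, 8.2]
finger_gap: 0.028
[ 0.56490224 -0.14788355  0.1020312 ] [[ 0.036  0.999  0.001]
 [ 0.999 -0.036 -0.   ]
 [-0.     0.001 -1.   ]]
```

View pics/c4.png

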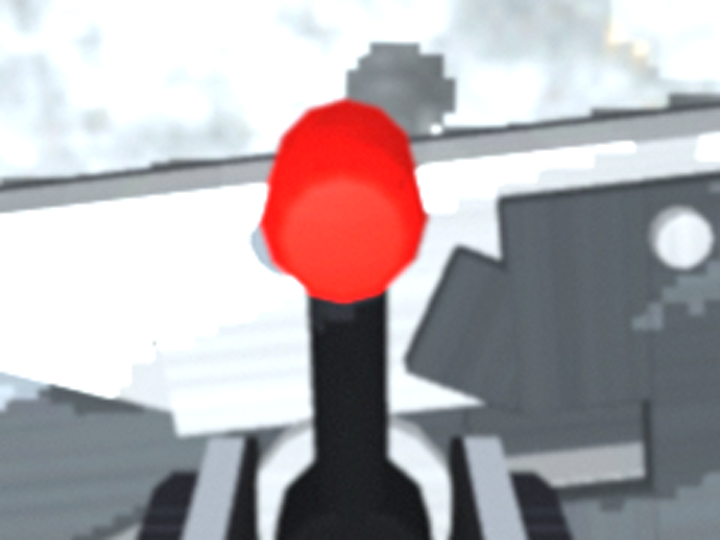

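The bolt is square in the slot. The fork bottom at crop (645,440) is about 42 mm ahead.

```bash
python3 -m inch '[[0,0.0011,0.005,0,0],[0,0.0017,0.01,0,0],[0,0.0023,0.015,0,0],[0,0.0029,0.02,0,0],[0,0.0035,0.025,0,0],[0,0.0041,0.03,0,0],[0,0.0046,0.034,0,0],[0,0.0046,0.034,0,0]]'; python3 -m inch '[[0,0.0002,0.002,0,0],[0,0.0005,0.004,0,0],[0,0.0005,0.004,0,0]]';python3 -m inch '[[0,0.0002,0.002,0,0],[0,0.0005,0.004,0,0],[0,0.0005,0.004,0,0]]'
```

```text
t: 7.4
ee_pos: [0.5991, -0.145, 0.1021]
orientation: [0.001, 0.72, 0.694, 0.0]
wrist_force: [-1.2, -0.4, 7.3]
finger_gap: 0.0277
t: 7.7
ee_pos: [0.6023, -0.1448, 0.1021]
orientation: [0.0, 0.72, 0.694, -0.001]
wrist_force: [-4.1, -0.3, 8.9]
finger_gap: 0.0277
t: 8.0
ee_pos: [0.6032, -0.1446, 0.1019]
orientation: [-0.002, 0.72, 0.694, -0.003]
wrist_force: [-14.4, 0.0, 18.1]
finger_gap: 0.0276
```

Run:
```python
from h import *
q,im,d=snap('wrist')
s,im2,d2=snap('side')
c=im[150:330,200:440]; c=np.clip(c.astype(float)*1.7,0,255).astype(np.uint8)
a=cv2.resize(c,(450,338),interpolation=2);b=cv2.resize(im2[230:310,290:400],(350,255),interpolation=2)
o=np.zeros((338,800,3),np.uint8);o[:,:450]=a;o[:255,450:]=b
cv2.imwrite('pics/c5.png',o[:,:,::-1])
```

```text
(no output)
```

View pics/c5.png

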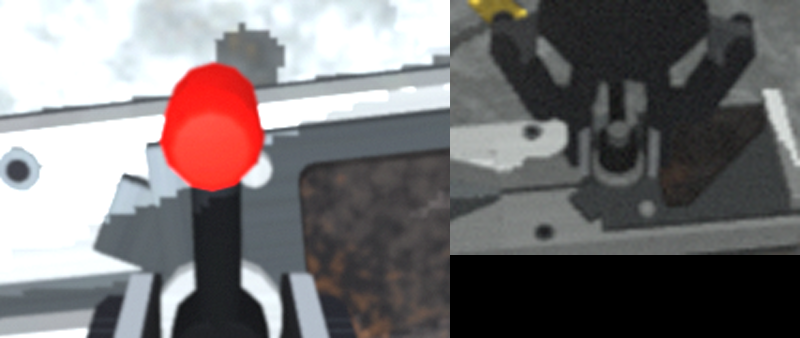

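The right finger stands against the gusset (edge at crop x≈303). That contact is probably finger on gusset, with the bolt still a few mm short of home. I'll back off, release, and push with shut fingers from the −x side.

```bash
python3 -m inch '[[0,-0.0006,-0.004,0,0],[0,-0.001,-0.009,0,0],[0,-0.001,-0.009,0,0],[0.45,-0.001,-0.009,0,0],[0.45,-0.001,-0.009,0,0],[0.45,-0.001,-0.009,0,0],[0.45,-0.001,-0.009,-0.03,0],[0.45,-0.001,-0.009,-0.06,0],[0.45,-0.001,-0.009,-0.06,0]]'
python3 - <<'E'
from h import *
s,p,t=tool();print(p,t.as_matrix().round(3),s['finger_gap'])
q,im,d=snap('wrist'); k,im2,_=snap('scene')
c=im[130:430,160:480]
cv2.imwrite('pics/c6.png',cv2.resize(c,None,fx=2,fy=2,interpolation=2)[:,:,::-1])
print(proj(q,[p+[0,0,-.043]])-[160,130])
E
```

```text
t: 9.0
ee_pos: [0.5996, -0.1448, 0.1645]
orientation: [0.002, 0.72, 0.694, 0.002]
wrist_force: [0.8, -0.4, -0.3]
finger_gap: 0.0384
[ 0.59960565 -0.14475716  0.16449342] [[ 0.036  0.999  0.006]
 [ 0.999 -0.036 -0.001]
 [-0.001  0.006 -1.   ]] 0.038400682661539294
[[156.91276304 223.45134485]]
```

View pics/c6.png

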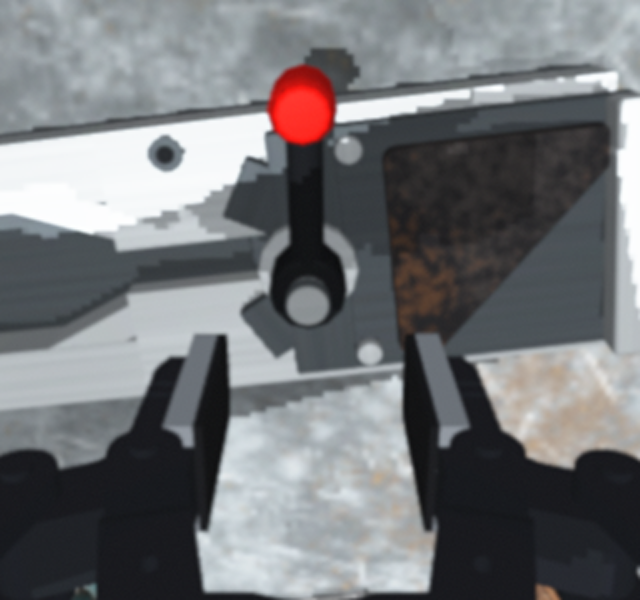

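Run:
```python
from h import *
q=eyes.camera_params('wrist');s,p,t=tool()
y=np.radians(4.8);ex=np.array([np.cos(y),np.sin(y),0]);ey=np.array([-np.sin(y),np.cos(y),0]);C=np.array([.567,-.1467,0])
for n,px,z in(('flange',[[308,265]],.035),('studtop',[[308,303]],.059),('fixture end corner',[[630,95]],.028),('plate end',[[640,88]],.022),('flare L tips',[[228,215],[243,305]],.028)):
    X=plane(q,np.array(px)/2+[160,130],z); print(n,X.round(4),((X-C)@ex).round(4),((X-C)@ey).round(4))
print(p,s['joint_pos'])
```

```text
flange [[ 0.5961 -0.1427  0.035 ]] [0.0293] [0.0016]
studtop [[ 0.5962 -0.1436  0.059 ]] [0.0294] [0.0006]
fixture end corner [[ 0.6888 -0.0973  0.028 ]] [0.1255] [0.039]
plate end [[ 0.6941 -0.0964  0.022 ]] [0.1309] [0.0395]
flare L tips [[ 0.5729 -0.1288  0.028 ]
 [ 0.5753 -0.1581  0.028 ]] [0.0074 0.0074] [ 0.0174 -0.012 ]
[ 0.59781715 -0.14511509  0.16122761] [ 0.56124369  0.68682444 -0.60788476  1.70393573  0.47981069  0.90300402
 -0.27998912]
```

```bash
python3 -m inch '[[0,-0.002,-0.02,0,-0.06],[0,-0.0024,-0.038,0,-0.12],[0,-0.0024,-0.038,0,-0.12],[0,-0.0024,-0.038,0,-0.12],[0,-0.0024,-0.038,0.03,-0.12],[0,-0.0024,-0.038,0.056,-0.12],[0,-0.0024,-0.038,0.060,-0.12],[0,-0.0024,-0.038,0.060,-0.12]]'; python3 -m inch '[[0,0,0.002,0,0],[0,0,0.004,0,0],[0,0,0.006,0,0],[0,0,0.006,0,0]]'
```

```text
t: 9.9
ee_pos: [0.5599, -0.1456, 0.1002]
orientation: [-0.001, 0.677, 0.736, -0.0]
wrist_force: [-0.6, -0.0, -0.3]
finger_gap: -0.0002
t: 10.3
ee_pos: [0.5662, -0.1455, 0.1016]
orientation: [0.001, 0.677, 0.736, 0.0]
wrist_force: [-1.2, -0.4, -0.4]
finger_gap: -0.0002
```

```bash
python3 -m inch '[[0,0,0.002,0,0],[0,0,0.004,0,0],[0,0,0.006,0,0],[0,0,0.006,0,0]]'; python3 -m inch '[[0,0,0.001,0,0],[0,0,0.002,0,0],[0,0,0.003,0,0],[0,0,0.003,0,0]]'; python3 -m inch '[[0,0,0.001,0,0],[0,0,0.002,0,0],[0,0,0.002,0,0]]'
```

```text
t: 10.7
ee_pos: [0.5719, -0.1449, 0.1009]
orientation: [0.0, 0.677, 0.736, 0.0]
wrist_force: [0.1, -0.6, -0.3]
finger_gap: 0.0001
t: 11.1
ee_pos: [0.5744, -0.1447, 0.1009]
orientation: [-0.0, 0.677, 0.736, -0.0]
wrist_force: [-1.4, -0.3, 2.5]
finger_gap: -0.0001
t: 11.4
ee_pos: [0.5767, -0.1446, 0.1009]
orientation: [0.0, 0.677, 0.736, 0.0]
wrist_force: [-1.3, -0.1, 1.9]
finger_gap: -0.0
```

```bash
for i in 1; do python3 -m inch '[[0,0,0.001,0,0],[0,0,0.002,0,0],[0,0,0.003,0,0],[0,0,0.003,0,0]]'; done;  python3 -c "
from h import *
q,im,d=snap('wrist');hsv=cv2.cvtColor(im,cv2.COLOR_RGB2HSV)
red=((hsv[...,0]<8)|(hsv[...,0]>172))&(hsv[...,1]>150)&(hsv[...,2]>60)
n,l,st,ce=cv2.connectedComponentsWithStats(red.astype(np.uint8))
for i in range(1,n):
    if st[i,4]>300: print(ce[i],st[i],plane(q,[ce[i]],.064))"
```

```text
t: 11.8
ee_pos: [0.5794, -0.1443, 0.1009]
orientation: [-0.0, 0.677, 0.736, -0.0]
wrist_force: [-2.9, -0.4, 3.0]
finger_gap: -0.0001
[418.36657061 225.96541787] [ 385  191   68   70 3470] [[ 0.60610689 -0.09100117  0.064     ]]
```

```bash
python3 -m inch '[[0,0,0.001,0,0],[0,0,0.002,0,0],[0,0,0.003,0,0],[0,0,0.003,0,0]]'
```

```text
t: 12.25
ee_pos: [0.5802, -0.1443, 0.1007]
orientation: [-0.002, 0.677, 0.736, -0.002]
wrist_force: [-10.2, 1.2, 10.5]
finger_gap: -0.0002
```

```bash
python3 -m inch '[[0,0,0.001,0,0],[0,0,0.002,0,0],[0,0,0.002,0,0],[0,0,0.002,0,0],[0,0,0.002,0,0]]';python3 -m inch '[[0,0,-0.006,0,0],[0,0,-0.012,0,0],[0,0,-0.012,-0.03,0],[0,0,-0.012,-0.06,0],[0,0,-0.012,-0.06,0]]'
python3 - <<'E'
from h import *
s,p,t=tool();print(p,t.as_matrix().round(3),s['joint_pos'])
q,im,d=snap('wrist')
c=im[130:400,200:500]
cv2.imwrite('pics/c7.png',cv2.resize(c,None,fx=2,fy=2,interpolation=2)[:,:,::-1])
E
```

```text
t: 12.75
ee_pos: [0.5807, -0.1442, 0.1007]
orientation: [-0.003, 0.677, 0.736, -0.003]
wrist_force: [-15.5, 1.4, 13.7]
finger_gap: 0.0
t: 13.25
ee_pos: [0.5748, -0.1446, 0.1645]
orientation: [0.003, 0.677, 0.736, 0.002]
wrist_force: [0.5, -0.4, 0.5]
finger_gap: 0.0001
[ 0.57479535 -0.14460918  0.16449314] [[-0.084  0.996  0.007]
 [ 0.996  0.084 -0.001]
 [-0.001  0.007 -1.   ]] [ 0.60280615  0.66087324 -0.64847379  1.76752264  0.50322015  0.87731441
 -0.18780468]
```

View pics/c7.png

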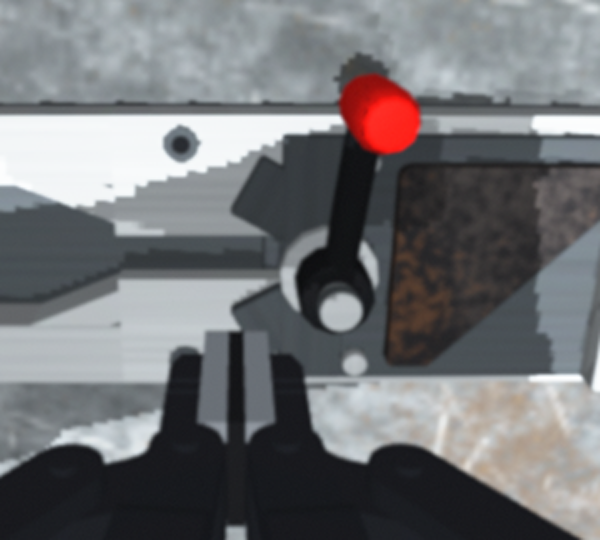

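Run:
```python
from h import *
q=eyes.camera_params('wrist');s,p,t=tool()
y=np.radians(4.8);ex=np.array([np.cos(y),np.sin(y),0]);ey=np.array([-np.sin(y),np.cos(y),0]);C=np.array([.567,-.1467,0])
for n,px,z in(('flange',[[330,275]],.035),('studtop',[[341,312]],.059),('flare tips',[[232,211],[232,310]],.028),('gusset edge',[[390,360]],.03),('knobtop',[[390,123]],.080)):
    X=plane(q,np.array(px)/2+[200,130],z); print(n,X.round(4),((X-C)@ex).round(4),((X-C)@ey).round(4))
print(p)
```

```text
flange [[ 0.6027 -0.144   0.035 ]] [0.0358] [-0.0003]
studtop [[ 0.6026 -0.1445  0.059 ]] [0.0356] [-0.0008]
flare tips [[ 0.5724 -0.1288  0.028 ]
 [ 0.575  -0.1611  0.028 ]] [0.0068 0.0068] [ 0.0174 -0.015 ]
gusset edge [[ 0.6264 -0.1736  0.03  ]] [0.0569] [-0.0318]
knobtop [[ 0.6029 -0.0896  0.08  ]] [0.0405] [0.0539]
[ 0.57388073 -0.14488014  0.16268451]
```

Bolt is at plate x≈0.0357 with fork home at about 0.0368 (flare tips + 30 mm), and contact was firm, so it is home. Next I straddle the knob.

```bash
python3 -m inch '[[0.4,0.02,0.015,-0.005,0.05],[0.4,0.045,0.03,-0.005,0.1],[0.4,0.0527,0.034,-0.005,0.1],[0.4,0.0527,0.034,0,0.1],[0.4,0.0527,0.034,0.02,0.1],[0.4,0.0527,0.034,0.036,0.1],[0.3,0.0527,0.034,0.036,0.1],[0.25,0.0527,0.034,0.036,0.1],[0.25,0.0527,0.034,0.036,0.1],[0.25,0.0527,0.034,0.036,0.1]]'
python3 - <<'E'
from h import *
s,p,t=tool();print(p,t.as_matrix().round(3),s['finger_gap'])
q,im,d=snap('wrist')
cv2.imwrite('pics/c8.png',im[:,:,::-1])
hsv=cv2.cvtColor(im,cv2.COLOR_RGB2HSV)
red=((hsv[...,0]<8)|(hsv[...,0]>172))&(hsv[...,1]>150)&(hsv[...,2]>60)
n,l,st,ce=cv2.connectedComponentsWithStats(red.astype(np.uint8))
for i in range(1,n):
    if st[i,4]>300: print(ce[i],st[i],plane(q,[ce[i]],.07))
E
```

```text
t: 14.3
ee_pos: [0.6023, -0.0898, 0.1256]
orientation: [0.0, 0.713, 0.701, 0.0]
wrist_force: [0.6, -0.1, 0.4]
finger_gap: 0.0212
[ 0.60227198 -0.08983925  0.12562095] [[ 0.016  1.     0.001]
 [ 1.    -0.016 -0.   ]
 [-0.     0.001 -1.   ]] 0.021191616861455678
[ 27.75526882 164.76860215] [   0  143   68   46 2325] [[ 0.50163546 -0.0202045   0.07      ]]
[319.62258824 328.79011765] [ 300  295   40   67 2125] [[ 0.60322814 -0.08733566  0.07      ]]
```

View pics/c8.png

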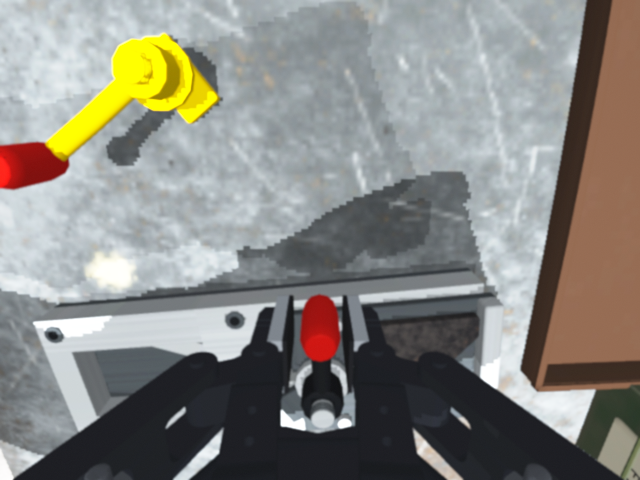

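```bash
python3 -m inch '[[0.25,-0.0003,0.0054,0,0.1],[0.25,-0.0011,0.0108,0,0.2],[0.25,-0.0024,0.0161,0,0.3],[0.25,-0.0043,0.0212,0,0.4],[0.25,-0.0067,0.0261,0,0.5],[0.25,-0.0095,0.0308,0,0.6],[0.25,-0.0128,0.0351,0,0.7],[0.25,-0.0165,0.0391,0,0.8],[0.25,-0.0206,0.0427,0,0.9],[0.25,-0.0251,0.0459,0,1.0],[0.25,-0.0251,0.0459,0,1.0]]'
python3 - <<'E'
from h import *
s,p,t=tool();x=t.as_matrix()[:,0];print(p,np.degrees(np.arctan2(x[1],x[0])),p[:2]-[.6027,-.1442],s['joint_pos'])
E
```

```text
t: 15.45
ee_pos: [0.6479, -0.1146, 0.1254]
orientation: [-0.0, 0.962, 0.273, 0.001]
wrist_force: [-0.5, 2.2, -0.1]
finger_gap: 0.0215
[ 0.64786863 -0.11460409  0.12536445] 31.729670042502832 [0.04516863 0.02959591] [ 0.31516287  0.73667786 -0.30634455  1.61257641  0.27577891  0.83442121
 -1.11964202]
```

```bash
python3 -m inch '[[0.25,-0.0003,0.0054,0,0.1],[0.25,-0.0011,0.0108,0,0.2],[0.25,-0.0024,0.0161,0,0.3],[0.25,-0.0033,0.0187,0,0.35],[0.25,-0.0033,0.0187,0,0.35]]'
cat > m.py <<'E'
from h import *
s,p,t=tool();x=t.as_matrix()[:,0];d=p[:2]-[.6027,-.1442];a=np.arctan2(d[1],d[0])
print(p,'yaw',np.degrees(np.arctan2(x[1],x[0])),'lever',np.degrees(a),'nut~',np.radians(94.8)-a,np.hypot(*d),s['wrist_force'])
q,im,dd=snap('wrist');hsv=cv2.cvtColor(im,cv2.COLOR_RGB2HSV)
red=((hsv[...,0]<8)|(hsv[...,0]>172))&(hsv[...,1]>150)&(hsv[...,2]>60)
n,l,st,ce=cv2.connectedComponentsWithStats(red.astype(np.uint8))
for i in range(1,n):
    if st[i,4]>300:
        X=plane(q,[ce[i]],.068)[0];e=X[:2]-[.6027,-.1442]
        if np.hypot(*e)<.08: print(ce[i],X,'nut by knob',np.radians(94.8)-np.arctan2(e[1],e[0]))
E
python3 m.py
```

```text
t: 15.95
ee_pos: [0.6548, -0.1316, 0.125]
orientation: [-0.001, 0.995, 0.104, 0.0]
wrist_force: [0.9, 4.3, -0.6]
finger_gap: 0.0213
[ 0.65479219 -0.13163417  0.12500699] yaw 11.903158789883054 lever 13.561972266020758 nut~ 1.4178710617844057 0.05358634157318741 [ 0.93940427  4.2640288  -0.56177475]
[310.67054611 323.55505819] [ 0.65833181 -0.12798514  0.068     ] nut by knob 1.3709616219972802
```

```bash
python3 -m inch '[[0.25,-0.0001,0.0027,0,0.05],[0.25,-0.0003,0.0054,0,0.1],[0.25,-0.0006,0.0081,0,0.15],[0.25,-0.0006,0.0081,0,0.15]]';python3 m.py
```

```text
t: 16.4
ee_pos: [0.6559, -0.1401, 0.125]
orientation: [-0.0, 1.0, 0.029, 0.0]
wrist_force: [2.4, 4.4, -2.0]
finger_gap: 0.0212
[ 0.65590664 -0.14011649  0.12499912] yaw 3.294289972347581 lever 4.3887443231994405 nut~ 1.5779740924225838 0.053363108268028404 [ 2.44167879  4.38367749 -1.96796231]
[310.54594352 322.39847602] [ 0.66050027 -0.13696024  0.068     ] nut by knob 1.5299662139495127
```

```bash
python3 -m inch '[[0.25,-0.0001,0.0027,0,0.05],[0.25,-0.0003,0.0054,0,0.1],[0.25,-0.0003,0.0054,0,0.1]]';python3 m.py
python3 - <<'E'
from h import *
q,im,d=snap('wrist')
cv2.imwrite('pics/c9.png',cv2.resize(im[250:450,200:440],None,fx=3,fy=3,interpolation=2)[:,:,::-1])
E
```

```text
t: 16.75
ee_pos: [0.656, -0.1455, 0.125]
orientation: [-0.001, 1.0, -0.021, 0.0]
wrist_force: [1.4, 4.7, -1.7]
finger_gap: 0.0214
[ 0.65595474 -0.14546195  0.12501146] yaw -2.4596144107769855 lever -1.357453270578808 nut~ 1.6782641599041899 0.053269692938555664 [ 1.3767738   4.68839549 -1.67851794]
[310.53552158 322.07014388] [ 0.66099135 -0.14276778  0.068     ] nut by knob 1.6300070482948983
```

```bash
python3 -m inch '[[0.25,-0.0001,0.0027,0,0.05],[0.25,-0.0001,0.0027,0,0.05],[0.25,-0.0001,0.0027,0,0.05]]';python3 m.py
```

```text
t: 17.15
ee_pos: [0.6558, -0.1478, 0.125]
orientation: [-0.001, 0.999, -0.045, 0.0]
wrist_force: [2.2, 5.8, -1.8]
finger_gap: 0.0213
[ 0.65580669 -0.14782154  0.12501755] yaw -5.212852114684484 lever -3.9011672563967523 nut~ 1.7226603441857413 0.05323003304207816 [ 2.18550707  5.76727788 -1.84513127]
[310.45990991 321.9472973 ] [ 0.6610104  -0.14530192  0.068     ] nut by knob 1.6734673103007243
```

```bash
python3 -m inch '[[0.4,0,-0.002,0,0],[0.4,0,-0.002,0,0],[0.4,0,-0.002,0,0],[0.4,0,-0.002,-0.03,0],[0.4,0,-0.002,-0.07,0],[0.4,-0.04,-0.002,-0.1,0],[0.4,-0.06,-0.002,-0.12,0],[0.4,-0.06,-0.002,-0.12,0],[0.4,-0.06,-0.002,-0.12,0]]'
cat > n.py <<'E'
from h import *
s,p,t=tool();print(s['t'],p)
y=np.radians(4.8);A=np.array([[np.cos(y),np.sin(y),0],[-np.sin(y),np.cos(y),0],[0,0,1]]);C=np.array([.567,-.1467,0])
q,im,d=snap('wrist');X,uv=cloud(q,d);L=(X-C)@A.T
hsv=cv2.cvtColor(im,cv2.COLOR_RGB2HSV)[uv[:,1],uv[:,0]].astype(int)
red=((hsv[:,0]<8)|(hsv[:,0]>172))&(hsv[:,1]>150)&(hsv[:,2]>60)
near=(np.hypot(L[:,0]-.036,L[:,1])<.075)
def st(n,m):
    if m.sum()>5: print(n,m.sum(),'mean',L[m].mean(0).round(4),'z pct',np.percentile(L[m,2],[10,50,90]).round(4))
k=near&red&(L[:,2]>.05); st('knob',k); 
kt=k&(L[:,2]>np.percentile(L[k,2],90)-.003); st('knobtop',kt)
e=L[kt].mean(0)[:2]
rb=np.hypot(L[:,0]-.0362,L[:,1])
st('stud top',(rb<.009)&(L[:,2]>.054)&(L[:,2]<.065)); S=L[(rb<.009)&(L[:,2]>.054)&(L[:,2]<.065)]
st('hub',(rb<.013)&(L[:,2]>.042)&(L[:,2]<.054)&~red)
st('flange',(rb<.016)&(rb>.0115)&(L[:,2]<.04)&(L[:,2]>.024))
st('fixture',(abs(L[:,0]-.036)<.012)&(abs(L[:,1])>.018)&(abs(L[:,1])<.03)&(L[:,2]>.02)&(L[:,2]<.036))
st('fence',(L[:,0]>.06)&(L[:,0]<.13)&(abs(L[:,1])<.035)&(L[:,2]>.022)&(L[:,2]<.05))
if len(S):
    c=S.mean(0)[:2]; print('lever nut angle', np.pi/2-np.arctan2(*(e-c)[::-1]), np.hypot(*(e-c)))
E
python3 n.py
```

```text
t: 18.1
ee_pos: [0.5959, -0.1421, 0.2456]
orientation: [0.0, 0.999, -0.048, 0.001]
wrist_force: [0.1, 0.4, -0.1]
finger_gap: 0.0342
18.1 [ 0.59585545 -0.1420811   0.24563984]
knob 485 mean [ 0.0918 -0.0053  0.0778] z pct [0.0728 0.0774 0.0787]
knobtop 351 mean [ 0.0913 -0.005   0.0802] z pct [0.0766 0.0779 0.0789]
stud top 220 mean [ 0.0377 -0.0007  0.0598] z pct [0.0583 0.06   0.0611]
hub 417 mean [ 0.0399 -0.0009  0.0494] z pct [0.0481 0.0496 0.0507]
flange 358 mean [ 0.0403 -0.0008  0.0317] z pct [0.0281 0.0325 0.0337]
fixture 833 mean [ 0.0361 -0.0001  0.0283] z pct [0.0273 0.0282 0.0291]
fence 7961 mean [ 0.0978 -0.      0.0327] z pct [0.0278 0.0338 0.038 ]
lever nut angle 1.6511073223922654 0.05376188110555994
```

```bash
python3 -c "
from station import r
print(r.get_state()['t']); print(r.sign_off())"
```

```text
18.15
the job is handed in; nothing more can be done
None
```

The weld fixture is clamped down and I handed the job in at 18.15 s. No verdict was reported.

**What I did:** I gripped the nut's flange and turned the bolt about 0.93 rad counter-clockwise until its head was square. I slid it into the slot and along it until a finger met the fixture's gusset, a few mm short of home. I let go and pushed the flange the rest of the way with shut fingers until it stopped hard at about 15 N. Then I straddled the red knob and swung it clockwise until the nut was down, and withdrew the arm clear.

**Last checks (from the final wrist depth image):**

| Check | Measured | Meaning |
|---|---|---|
| Bolt position along plate | about 0.0377 m | home estimated at about 0.037 m |
| Bolt offset across slot | under 1 mm | centred in the fork |
| Flange top height | about 32.5–33.5 mm | seated on the fixture |
| Stud top height | about 60 mm (59 before) | head pulled up against the lips |

**What disagreed or is unsure:**
- **Nut angle:** the lever direction gave about 1.65 rad, just past the 1.6 stop. I think the bolt turned slightly in the slot's play, at most about 0.08 rad, or this is measurement error.
- **Clamping force:** the sideways push on the knob stayed at only 4 to 6 N, with no sharp rise at the end. The force on the fixture is inferred from that and from the heights, not measured.
- **Not checked again:** I had used all 12 pictures, so the final state was checked by numbers only. I did not re-measure the bystanders. The arm kept clear of them, with its low moves only over the plate.

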